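# Sweep the nuts into the catch bin

### The arm

A 6-joint arm with a two-finger parallel gripper is mounted at the origin on the work surface. World frame = base frame: x ahead of the robot, y to its left, z up, the work surface at z = 0. Lengths are in mm, angles in rad, forces in N, time in s.
With the tool pointing down it reaches from about 250 to 775 mm from the base axis. Payload 4 kg.
Tool frame: the origin (TCP) lies between the finger pads; the fingertips stand r.tip_reach ahead of it and the grasp point (between the pads) lies 2 mm behind it (r.tip_reach is the distance from the TCP to the fingertips, in mm); z points along the fingers, y is the direction in which the jaws open and shut (so a half turn about z gives the same grasp; the last joint's range is limited). The gripper opens to 94 mm and grips with 3 to 60 N. Pads are 16 mm wide; open, the fingers measure 119 mm over their backs; the gripper's body (75 mm by 177 mm) begins 78 mm behind the grasp point.
Start: joints at [-1.295, 0.087, 1.371, -0, 1.684, -0.103], TCP at [203.392, -511.029, 222.506] pointing down, gripper open.
Joint ranges: [-3.1, 3.1], [-0.76, 2.03], [0.27, 2.55], [-1.08, 4.22], [0.17, 2.65], [-2.57, 2.57]. Speed limits (rad/s): [2.79, 2.79, 3.14, 3.14, 3.14, 3.14].

### API

Orientations are given as a unit quaternion [x, y, z, w].
In Python, from rig import r gives the robot as it stands. The module is installed in compiled form; this text tells all that it offers.
- The arm moves only by the shell command python3 -m handwheel 'ROWS'. ROWS is JSON, a list of rows, each a list of 3 entries, a list of its own where there are three numbers: the opening, from 0 (shut) to 1 (fully open), then the shift along the tool's x, y, z in mm, then the turn, a rotation vector about the tool's x, y, z in degrees. In form: [[hand, [dx, dy, dz], [ax, ay, az]], ...]. A call has 1 to 10 rows; each row shifts and turns the commanded pose from where the row before left it, along the tool's axes as they then stand; what a row does not reach is not made up. A row lasts 1/12 s, in which the tool goes at most 41.7 mm and 7.16 degrees, less where a joint would pass 70% of its speed; a pose out of reach is approached as far as the arm can. A call with a gripper value outside its range is refused whole. The fingers move at their own pace and stop on an object; the grip force is fixed at half the most. Time passes only in rows, so rows that do not move let the fingers close. It gives the time, the measured TCP pose, the force and the opening at its end, in the units of the state.
- r.get_state(): the state, without advancing time (a new reading comes with each control period).
- r.grab_frame(name): name is "scene" or "top"; returns the picture (400x640x3 uint8, red, green, blue); there is no depth.
- r.calibration(name): a dict with "fov_y" (degrees; the focal length in pixels is half the picture's height over the tangent of half this angle, whatever the lens; pixels are square), "cx", "cy" (the principal point, pixels), "D" ([k1, k2, p1, p2, k3] as OpenCV has them; the pictures are not rectified), "view" (4x4, takes a point from world to camera coordinates). Camera axes: x right, y up, looking along -z (the intrinsics and any distortion apply to the point x, -y, -z); pixel columns grow to the right and rows downward; lengths in mm; the calibration is good to about 2 mm. A picture is of the moment at which its call begins. calibration takes no time and is no camera call.
- r.close_job(): hands the job in, once; it reports no verdict.
Trained networks look in the newest picture that a camera, given by its name, has taken for a name from the list of things; names that differ only in an ending like _2 or _b are one class to them, and where a whole thing is asked for, a point or a joint stands for the part that bears it (a point fixed in the world has none). Each returns a list of dicts, best first, with "score" (0 to 1); they miss things now and then, are a little off and sometimes report something else, mostly with a low value. They report only what shows in the picture. A call takes as long as a camera call.
- r.silhouettes(label, camera): "pixels" (400x640 bool, what is visible of it) and "rect" ([left, top, right, bottom] in pixels, round what is visible of it).
- r.place_of(label, camera): "centre" ([column, row] in pixels: a listed point, or the origin of a listed thing).
The state is a dict: "time": time; "q": joint angles; "dq": joint speeds; "joint_efforts": joint torques, N m; "tool_pos": TCP position; "tcp_rot": TCP orientation; "force": force on the tool from outside, world axes, zero at the start; "moment": the same for the moment, N m; "opening": finger opening in mm.
Only numpy, scipy, OpenCV 4.12 (cv2) and the standard library are available. Lean on these libraries where they do the work, as an engineer would, in place of code of your own. Each camera call takes 0.05 s, during which the arm holds its last target.

### The job

Clear the dismantling board: with the fingertips, sweep all three hexagon nuts along the board and over its edge into the catch bin, without picking any of them up. Leave the bearing and the brass bush on the board, and the spool and screwdriver on the bench, where they are.

Things in the scene. Friction and masses are not known exactly. Their poses are not given: they have to be found in the camera images.
- board: Board with a catch bin along its near edge, fixed to the bench. Origin: on the bench under the middle of the board; x points away from the bin, y along the bin, z up. The flat plywood deck is 45 mm above the bench and spans x -100 to +100 mm, y -170 to +170 mm. Its sides (y = +-170) have lips 4 mm thick, 8 mm above the deck; the far edge and the bin edge have none.
- edge (a point): Middle of the deck's straight edge over the bin, at deck height (board x -100 mm, y 0, 45 mm above the bench).
- bin_floor (a point): Middle of the floor of the open steel bin (board x -150 mm, y 0, 3 mm above the bench). Inside, the bin spans board x -200 to -100 mm, y -170 to +170 mm; the board closes one side, the other three walls (4 mm thick) are 55 mm high. A nut pushed over the deck edge at x = -100 mm drops into it.
- nut1_c (a point): First steel hexagon nut (solid, no real hole), 27 mm across flats, 31 mm across corners, 15 mm high, about 50 g, loose, lying flat on the board at a random turn at the start. This point is its centre, 7.5 mm above its underside. Nuts, bearing and bush stand side by side across the board in mixed order, about 58 mm apart along board y.
- nut2_c (a point): Second steel hexagon nut (solid, no real hole), 27 mm across flats, 31 mm across corners, 15 mm high, about 50 g, loose, lying flat on the board at a random turn at the start. This point is its centre, 7.5 mm above its underside.
- nut3_c (a point): Third steel hexagon nut (solid, no real hole), 27 mm across flats, 31 mm across corners, 15 mm high, about 50 g, loose, lying flat on the board at a random turn at the start. This point is its centre, 7.5 mm above its underside.
- bearing: Ball bearing (round steel disc, 40 mm across, 12 mm high), loose, lying flat on the board among the nuts; not part of the sweepings. Origin at the centre of its underside.
- bush: Brass bush (round, 30 mm across, 30 mm high), loose, standing on the board among the nuts; not part of the sweepings. Origin at the centre of its underside.
- spool: Small spool of copper wire, 70 mm across, 80 mm high, standing loose on the bench left of the board. Origin at the centre of its underside.
- driver: Screwdriver, 200 mm long, lying loose on the bench right of the board, along its x axis. Origin at its underside.

How it is judged:
By the outcome, as a careful person would: the job done as asked, in the order asked, and still so for the second after the job is handed in, with the robot touching nothing.
It also fails if it takes over 59 s, if anything falls off the work surface, if the arm or the gripper's body presses on something with over 40 N, if the wrist force passes 120 N, or if a joint passes its speed limit or range.

## Working session

There is one attempt and no reset: what is moved stays moved. The work goes in short steps, Python scripts to look and compute and a shell command to move; the robot and the scene stay as the last step left them, time stands still between calls to the robot, and variables do not carry over. Pictures are saved under pics/ and viewed, and the job is handed in when it is done.

```bash
mkdir -p pics
cat > h.py <<'E'
from rig import r
import numpy as np, cv2
def ray(name,px):
    c=r.calibration(name); f=200/np.tan(np.radians(c["fov_y"])/2)
    K=np.array([[f,0,c["cx"]],[0,f,c["cy"]],[0,0,1]])
    u=cv2.undistortPoints(np.array([[px]],float),K,np.array(c["D"],float))[0,0]
    V=np.array(c["view"]); R=V[:3,:3];t=V[:3,3]
    return -R.T@t, R.T@np.array([u[0],-u[1],-1.])
def at(name,px,z):
    o,d=ray(name,px); return o+d*(z-o[2])/d[2]
def proj(name,P):
    c=r.calibration(name); f=200/np.tan(np.radians(c["fov_y"])/2)
    K=np.array([[f,0,c["cx"]],[0,f,c["cy"]],[0,0,1]])
    V=np.array(c["view"]); p=(V[:3,:3]@np.atleast_2d(P).T).T+V[:3,3]
    p=p*[1,-1,-1]
    return cv2.projectPoints(p,np.zeros(3),np.zeros(3),K,np.array(c["D"],float))[0][:,0]
E
python3 - <<'E'
from h import *
np.set_printoptions(precision=2,suppress=True)
for n in("scene","top"):
    cv2.imwrite(f"pics/{n}0.png",r.grab_frame(n)[:,:,::-1])
    c=r.calibration(n); V=np.array(c["view"]); print(n,c["fov_y"],-V[:3,:3].T@V[:3,3])
    for l,z in(("nut1_c",52.5),("bearing",45),("bush",45),("spool",0),("driver",0),("board",0),("edge",45),("bin_floor",3)):
        for d in r.place_of(l,n)[:5]:
            print(l,round(d["score"],2),np.array(d["centre"]),at(n,d["centre"],z))
s=r.get_state();print(s,r.tip_reach)
E
```

```text
scene 45.03133787151272 [1278.66  661.38  733.23]
nut1_c 0.62 [315.7 244.8] [649.69 121.22  52.5 ]
nut1_c 0.45 [304.6 236.3] [644.58  82.83  52.5 ]
bearing 0.74 [284.6 206.3] [584.27 -41.35  45.  ]
bearing 0.48 [317.5 247.1] [645.98 123.55  45.  ]
bush 0.47 [285.5 207.7] [587.03 -35.45  45.  ]
driver 0.53 [186.6 165.9] [ 593.58 -449.96    0.  ]
board 0.62 [318.2 241.3] [587.14  75.07   0.  ]
edge 0.66 [339.4 209.5] [499.75  65.95  45.  ]
bin_floor 0.85 [351.1 214.2] [447.38  65.07   3.  ]
top 49.02173504678137 [ 365.13  -17.92 1276.29]
nut1_c 0.59 [290.8 170. ] [633.84  70.95  52.5 ]
bearing 0.69 [271.1 169.2] [637.56 128.29  45.  ]
bush 0.73 [271.5 166.8] [644.63 127.31  45.  ]
bush 0.43 [330.3 194.6] [564.72 -42.16  45.  ]
spool 0.61 [168.2 203.5] [542.   440.55   0.  ]
driver 0.64 [465.  193.4] [ 578.72 -444.08    0.  ]
board 0.96 [291.5 187.4] [592.79  71.75   0.  ]
edge 0.74 [291.7 217.4] [498.72  66.58  45.  ]
bin_floor 0.65 [289.9 237.4] [444.81  73.75   3.  ]
{'time': 0.9, 'q': array([-1.3 ,  0.09,  1.37, -0.  ,  1.68, -0.1 ]), 'dq': array([-0.,  0.,  0., -0.,  0.,  0.]), 'joint_efforts': array([  0.  , -34.  , -30.26,   0.07,   0.02,  -0.  ]), 'tool_pos': array([ 203.39, -511.04,  222.53]), 'tcp_rot': array([0.98, 0.19, 0.  , 0.  ]), 'force': array([-0.26, -0.75, -0.18]), 'moment': array([-0.01,  0.04,  0.01]), 'opening': 94.06451110051745} 17.0
```

Run:
```python
import cv2
a=cv2.imread("pics/top0.png")[130:270,210:400];cv2.imwrite("pics/topz.png",cv2.resize(a,None,fx=4,fy=4,interpolation=cv2.INTER_CUBIC))
a=cv2.imread("pics/scene0.png")[150:310,220:420];cv2.imwrite("pics/scz.png",cv2.resize(a,None,fx=4,fy=4,interpolation=cv2.INTER_CUBIC)[:600])
```

```text
(no output)
```

View pics/topz.png

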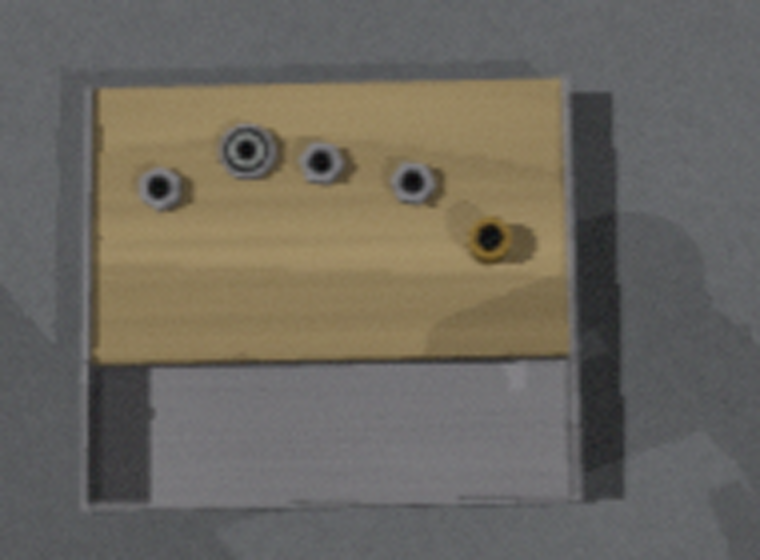

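View pics/scz.png

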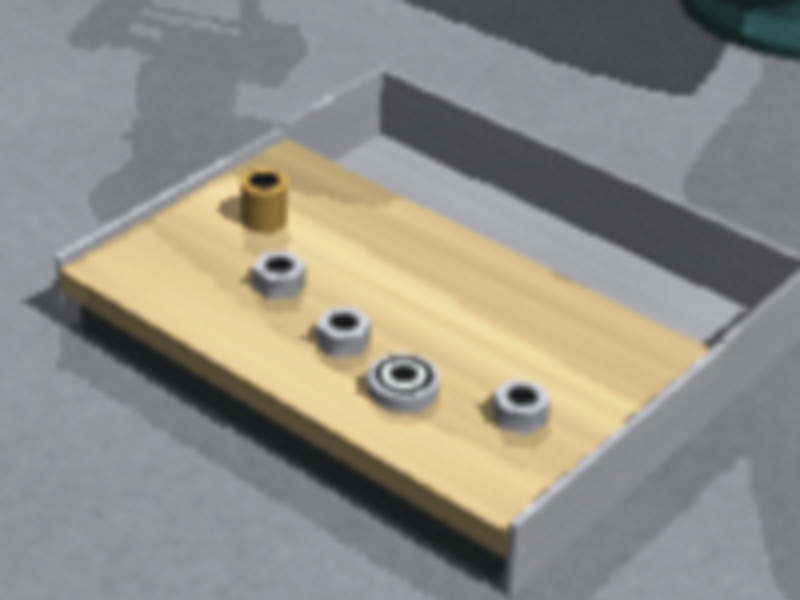

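View pics/top0.png

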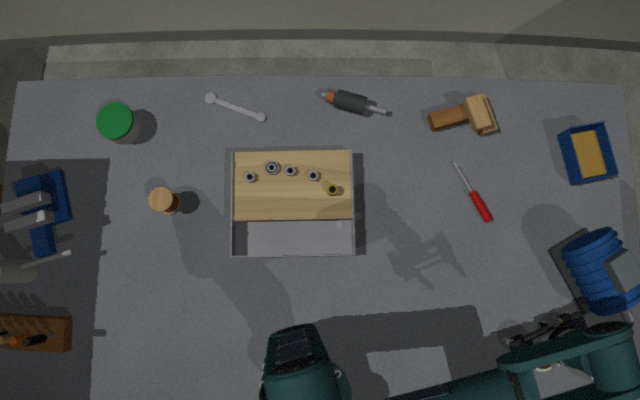

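The top view shows, left to right in the crop: nut (160,187), bearing (247,150), nut (322,161), nut (413,183), bush (490,237). The bin is on the robot's side. Next I'll work out the positions and the board frame.

Run:
```python
from h import *
np.set_printoptions(precision=1,suppress=True)
T=lambda u,v:(u/4+210-.4,v/4+130-.4)
S=lambda u,v:(u/4+220-.4,v/4+150-.4)
for n,f,L in(("top",T,[("A",160,187,60),("bearing",247,150,57),("B",322,161,60),("C",413,183,60),("bush",490,237,75),("c",98,88,45),("c",562,80,45),("c",568,356,45),("c",98,362,45)]),
 ("scene",S,[("A",522,396,60),("bearing",404,374,57),("B",344,322,60),("C",279,265,60),("bush",264,181,75),("c",510,528,45),("c",62,268,45),("c",287,140,45),("c",708,345,45)])):
    P=[]
    for l,u,v,z in L:
        p=at(n,f(u,v),z);print(n,l,p[:2])
        if l=="c":P.append(p)
    P=np.array(P); d=P[1]-P[0]; e=P[2]-P[3]; print("centre",P.mean(0),"yaw of -y",np.degrees(np.arctan2(-d[0],-d[1]) ),np.degrees(np.arctan2(-e[0],-e[1])),np.linalg.norm(d),np.linalg.norm(P[0]-P[3]))
s=r.get_state(); from scipy.spatial.transform import Rotation as R; print(R.from_quat(s["tcp_rot"]).as_matrix())
```

```text
top A [613.2 187.3]
top bearing [641.  126.3]
top B [632.6  72.4]
top C [617.1   7.7]
top bush [576.1 -46.5]
top c [689.5 237.7]
top c [696.9 -98.9]
top c [ 496.6 -102.5]
top c [489.6 230.2]
centre [593.1  66.6  45. ] yaw of -y -1.260705685896488 -1.1976474409278302 336.618418707436 199.98387664102253
scene A [614.5 190. ]
scene bearing [641.9 128.7]
scene B [633.4  75.4]
scene C [619.6  10. ]
scene bush [577.8 -43.9]
scene c [686.5 241. ]
scene c [698.1 -96.5]
scene c [500.1 -99.9]
scene c [489.1 229.2]
centre [593.5  68.4  45. ] yaw of -y -1.9711346382539185 -1.9243734064369773 337.6063811187557 197.78484415919237
[[ 0.9  0.4  0. ]
 [ 0.4 -0.9 -0. ]
 [-0.   0.  -1. ]]
```

```bash
cat >> h.py <<'E'
from scipy.spatial.transform import Rotation as Ro
def go(x,y,z,yaw=1.5):
    s=r.get_state();M=Ro.from_quat(s["tcp_rot"]).as_matrix()
    print("t",s["time"],"pos",s["tool_pos"].round(1),"yaw",np.degrees(np.arctan2(M[1,0],M[0,0])).round(2),"f",np.array(s["force"]).round(1),"open",round(s["opening"],1))
    print("tilt z",M[:,2].round(4)); a=np.degrees(np.arctan2(M[1,0],M[0,0]))-yaw
    print("turn az",round(a,2)); M2=M@Ro.from_rotvec([0,0,np.radians(a)]).as_matrix()
    print("shift now-axes",(M.T@(np.array([x,y,z])-s["tool_pos"])).round(1),"after turn",(M2.T@(np.array([x,y,z])-s["tool_pos"])).round(1))
E
python3 -c "
from h import *
go(653,9.8,150)"
```

```text
t 0.9 pos [ 203.4 -511.   222.5] yaw 21.7 f [-0.3 -0.7 -0.2] open 94.1
tilt z [ 0.e+00 -1.e-04 -1.e+00]
turn az 20.2
shift now-axes [ 610.4 -317.7   72.5] after turn [ 463.1 -508.9   72.5]
```

```bash
python3 -m handwheel '[[0.14,[0,0,0],[0,0,6.7]],[0.14,[0,0,0],[0,0,6.7]],[0.14,[0,0,0],[0,0,6.8]],[0.14,[23,-25,0],[0,0,0]],[0.14,[23,-25,0],[0,0,0]],[0.14,[23,-25,0],[0,0,0]],[0.14,[23,-25,0],[0,0,0]],[0.14,[23,-25,0],[0,0,0]],[0.14,[23,-25,0],[0,0,0]],[0.14,[23,-25,0],[0,0,0]]]'
python3 -m handwheel '[[0.14,[23,-25,0],[0,0,0]],[0.14,[23,-25,0],[0,0,0]],[0.14,[23,-25,0],[0,0,0]],[0.14,[23,-25,0],[0,0,0]],[0.14,[23,-25,0],[0,0,0]],[0.14,[23,-25,0],[0,0,0]],[0.14,[23,-25,0],[0,0,0]],[0.14,[23,-25,0],[0,0,0]],[0.14,[23,-25,0],[0,0,0]],[0.14,[23,-25,0],[0,0,0]]]'
python3 -m handwheel '[[0.14,[23,-25,0],[0,0,0]],[0.14,[23,-25,10],[0,0,0]],[0.14,[23,-25,20],[0,0,0]],[0.14,[0,0,20],[0,0,0]],[0.14,[0,0,0],[0,0,0]]]'
python3 -c "
from h import *
go(653,9.8,67)"
```

```text
time: 1.73
tool_pos: [360.6, -330.5, 222.7]
tcp_rot: [1.0, 0.013, 0.0, 0.0]
force: [-0.2, 0.0, -0.3]
opening: 31.2
time: 2.57
tool_pos: [584.0, -74.4, 222.6]
tcp_rot: [1.0, 0.013, 0.0, 0.0]
force: [-0.2, -0.7, 0.8]
opening: 13.1
time: 2.98
tool_pos: [648.4, 2.9, 166.2]
tcp_rot: [1.0, 0.015, -0.005, -0.0]
force: [0.3, -1.0, -0.6]
opening: 13.2
t 2.9833 pos [648.4   2.9 166.2] yaw 1.67 f [ 0.3 -1.  -0.6] open 13.2
tilt z [-1.020e-02  7.000e-04 -9.999e-01]
turn az 0.17
shift now-axes [ 5.8 -6.7 99.2] after turn [ 5.8 -6.7 99.2]
```

```bash
python3 -m handwheel '[[0.14,[6,-7,15],[0,0,0]],[0.14,[0,0,25],[0,0,0]],[0.14,[0,0,25],[0,0,0]],[0.14,[0,0,10],[0,0,0]],[0.14,[0,0,0],[0,0,0]],[0.14,[0,0,0],[0,0,0]]]'
python3 - <<'E'
from h import *
go(653,9.8,67)
for n,b in(("top",(130,270,210,400)),("scene",(150,300,220,420))):
    a=r.grab_frame(n)[b[0]:b[1],b[2]:b[3],::-1];cv2.imwrite(f"pics/{n}1.png",cv2.resize(a,None,fx=4,fy=4,interpolation=cv2.INTER_CUBIC))
E
```

```text
time: 3.48
tool_pos: [656.1, 7.5, 98.2]
tcp_rot: [1.0, 0.013, 0.0, 0.0]
force: [0.2, -0.4, 0.6]
opening: 13.0
t 3.4833 pos [656.1   7.5  98.2] yaw 1.45 f [ 0.2 -0.4  0.6] open 13.0
tilt z [ 6.e-04 -1.e-04 -1.e+00]
turn az -0.05
shift now-axes [-3.  -2.4 31.2] after turn [-3.  -2.4 31.2]
```

View pics/scene1.png

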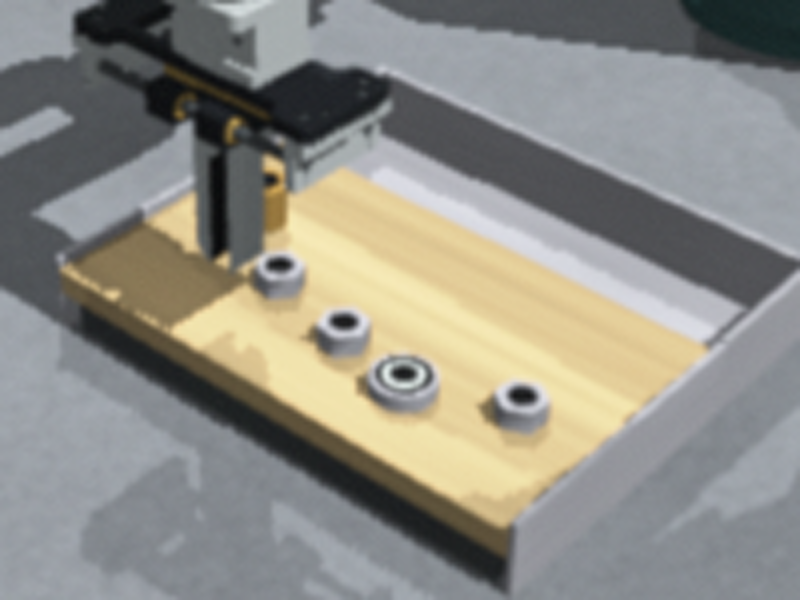

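View pics/top1.png

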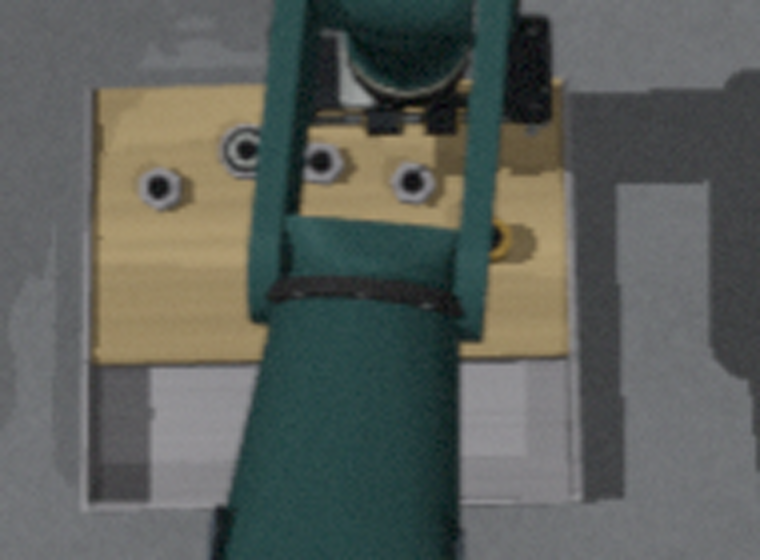

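The fingers hang above the deck just behind nut C (scene crop, about 235,260). Lowering to 5 mm above the deck and sweeping.

```bash
python3 -m handwheel '[[0.14,[-2,-2,15],[0,0,0]],[0.14,[0,0,11],[0,0,0]],[0.14,[0,0,5],[0,0,0]],[0.14,[0,0,0],[0,0,0]],[0.14,[0,0,0],[0,0,0]],[0.14,[-4,0,0],[0,0,0]],[0.14,[-6,0,0],[0,0,0]],[0.14,[-8,0,0],[0,0,0]],[0.14,[-8,0,0],[0,0,0]],[0.14,[-8,0,0],[0,0,0]]]'
python3 -c "
from h import *
go(488,5,67)
a=r.grab_frame('scene')[150:300,220:420,::-1];cv2.imwrite('pics/s2.png',cv2.resize(a,None,fx=4,fy=4,interpolation=cv2.INTER_CUBIC))"
```

```text
time: 4.42
tool_pos: [619.3, 9.0, 67.1]
tcp_rot: [1.0, 0.013, 0.001, 0.0]
force: [0.7, 0.5, 0.6]
opening: 12.7
t 4.4167 pos [619.3   9.   67.1] yaw 1.5 f [0.7 0.5 0.6] open 12.7
tilt z [ 1.2e-03 -2.0e-04 -1.0e+00]
turn az 0.0
shift now-axes [-1.314e+02  6.000e-01 -1.000e-01] after turn [-1.314e+02  6.000e-01 -1.000e-01]
```

View pics/s2.png

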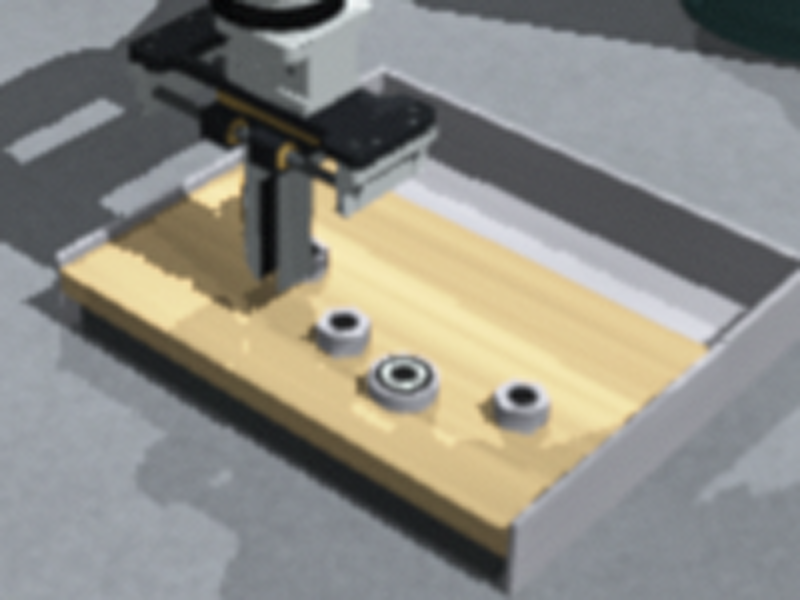

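The nut (about 318,258) sits in front of the fingers and is moving with them. Carrying on over the edge.

```bash
python3 -m handwheel '[[0.14,[-8,0,0],[0,0,0]],[0.14,[-9,0,0],[0,0,0]],[0.14,[-9,0,0],[0,0,0]],[0.14,[-9,0,0],[0,0,0]],[0.14,[-9,0,0],[0,0,0]],[0.14,[-9,0,0],[0,0,0]],[0.14,[-9,0,0],[0,0,0]],[0.14,[-9,0,0],[0,0,0]],[0.14,[-8,0,0],[0,0,0]],[0.14,[-8,0,0],[0,0,0]]]'
python3 -m handwheel '[[0.14,[-8,0,0],[0,0,0]],[0.14,[-8,0,0],[0,0,0]],[0.14,[-8,0,0],[0,0,0]],[0.14,[-8,0,0],[0,0,0]],[0.14,[-6,0,0],[0,0,0]],[0.14,[0,0,0],[0,0,0]],[0.14,[0,0,0],[0,0,0]],[0.14,[0,0,0],[0,0,0]]]'
python3 -c "
from h import *
go(668,75.5,150)
a=r.grab_frame('scene')[150:300,220:420,::-1];cv2.imwrite('pics/s3.png',cv2.resize(a,None,fx=4,fy=4,interpolation=cv2.INTER_CUBIC))"
```

```text
time: 5.3
tool_pos: [532.1, 6.8, 66.5]
tcp_rot: [1.0, 0.013, 0.0, 0.0]
force: [1.0, 0.5, 0.4]
opening: 13.0
time: 5.97
tool_pos: [495.1, 5.8, 66.5]
tcp_rot: [1.0, 0.013, 0.0, 0.0]
force: [0.5, 0.1, 0.1]
opening: 12.9
t 5.9667 pos [495.1   5.8  66.5] yaw 1.5 f [0.5 0.1 0.1] open 12.9
tilt z [ 3.e-04 -0.e+00 -1.e+00]
turn az 0.0
shift now-axes [174.7 -65.1 -83.5] after turn [174.7 -65.2 -83.5]
```

View pics/s3.png

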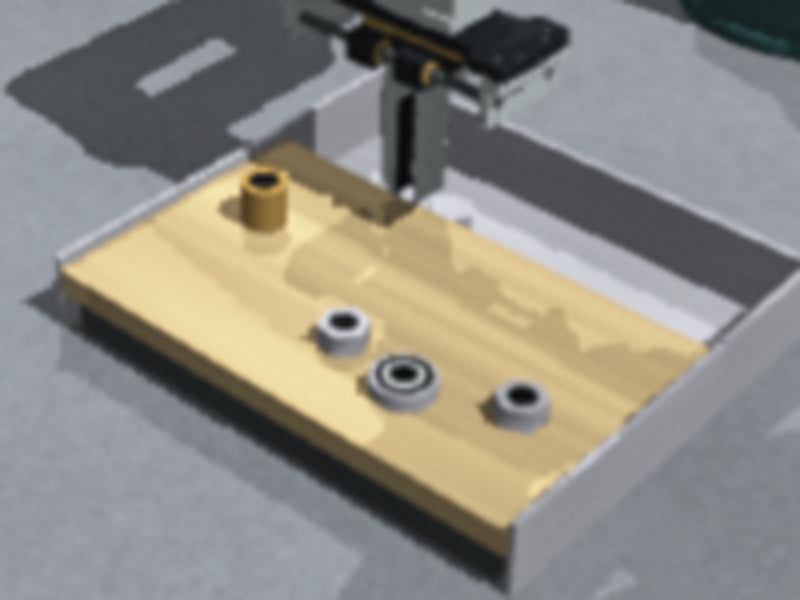

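```bash
python3 -m handwheel '[[0.14,[-6,0,0],[0,0,0]],[0.14,[0,0,-15],[0,0,0]],[0.14,[0,0,-25],[0,0,0]],[0.14,[0,0,-10],[0,0,0]],[0.14,[10,-4,0],[0,0,0]],[0.14,[25,-9,0],[0,0,0]],[0.14,[30,-11,0],[0,0,0]],[0.14,[30,-11,0],[0,0,0]],[0.14,[30,-11,0],[0,0,0]],[0.14,[30,-11,0],[0,0,0]]]'
python3 -m handwheel '[[0.14,[20,-8,0],[0,0,0]],[0.14,[6,0,0],[0,0,0]],[0.14,[0,0,0],[0,0,0]],[0.14,[0,0,0],[0,0,0]],[0.14,[0,0,0],[0,0,0]]]'
python3 -c "
from h import *
go(668,75.5,67)
for n,b in(('top',(130,270,210,400)),('scene',(150,300,220,420))):
    a=r.grab_frame(n)[b[0]:b[1],b[2]:b[3],::-1];cv2.imwrite(f'pics/{n}4.png',cv2.resize(a,None,fx=4,fy=4,interpolation=cv2.INTER_CUBIC))"
```

```text
time: 6.85
tool_pos: [643.7, 67.7, 114.5]
tcp_rot: [1.0, 0.013, -0.001, -0.0]
force: [0.5, -0.1, 0.9]
opening: 13.2
time: 7.27
tool_pos: [667.2, 74.9, 115.9]
tcp_rot: [1.0, 0.013, -0.001, 0.0]
force: [-1.3, 0.4, 0.5]
opening: 13.2
t 7.2667 pos [667.2  74.9 115.9] yaw 1.47 f [-1.3  0.4  0.5] open 13.2
tilt z [-1.5e-03 -4.0e-04 -1.0e+00]
turn az -0.03
shift now-axes [ 0.9 -0.6 48.9] after turn [ 0.9 -0.6 48.9]
```

View pics/scene4.png

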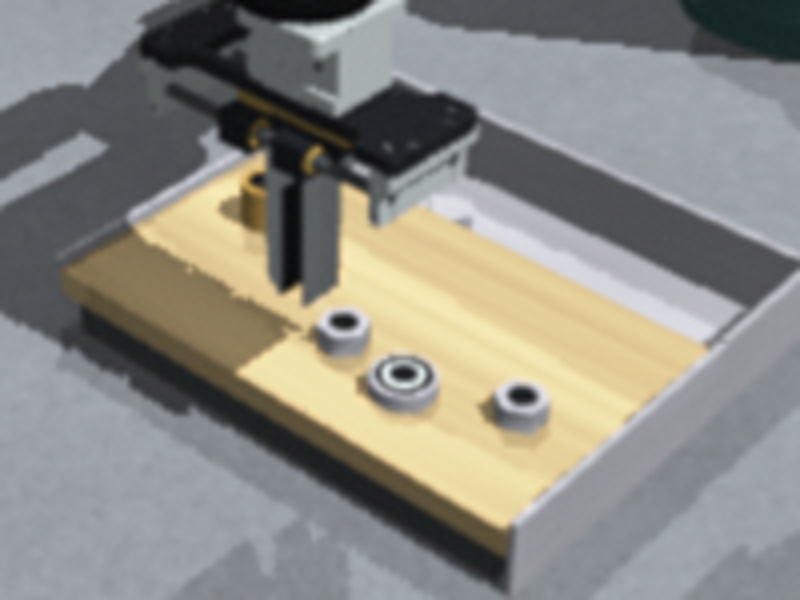

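View pics/top4.png

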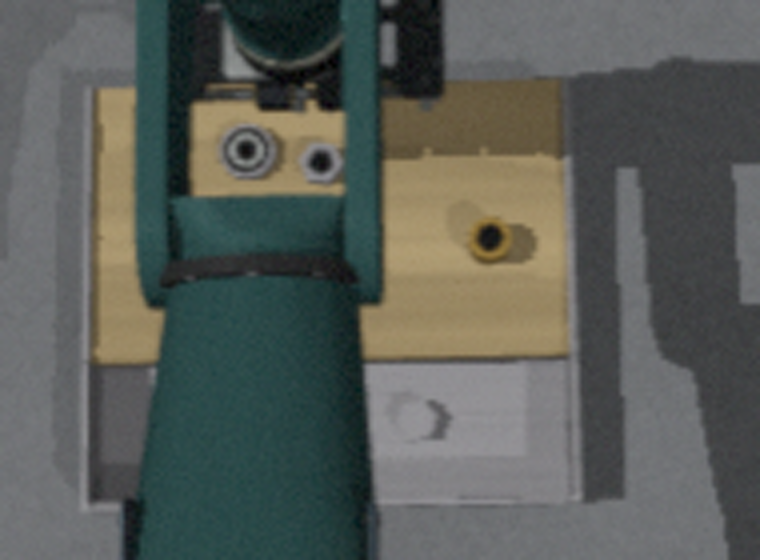

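The first nut lies in the bin at about (415,415) in the top crop. The bush hasn't moved. Now nut B.

```bash
python3 -m handwheel '[[0.14,[1,0,15],[0,0,0]],[0.14,[0,0,20],[0,0,0]],[0.14,[0,0,10],[0,0,0]],[0.14,[0,0,4],[0,0,0]],[0.14,[0,0,0],[0,0,0]],[0.14,[0,0,0],[0,0,0]],[0.14,[-4,0,0],[0,0,0]],[0.14,[-6,0,0],[0,0,0]],[0.14,[-8,0,0],[0,0,0]],[0.14,[-8,0,0],[0,0,0]]]'
python3 -m handwheel '[[0.14,[-8,0,0],[0,0,0]],[0.14,[-9,0,0],[0,0,0]],[0.14,[-9,0,0],[0,0,0]],[0.14,[-9,0,0],[0,0,0]],[0.14,[-9,0,0],[0,0,0]],[0.14,[-9,0,0],[0,0,0]],[0.14,[-9,0,0],[0,0,0]],[0.14,[-9,0,0],[0,0,0]],[0.14,[-8,0,0],[0,0,0]],[0.14,[-8,0,0],[0,0,0]]]'
python3 -c "
from h import *
go(487,70,67)
a=r.grab_frame('scene')[150:300,220:420,::-1];cv2.imwrite('pics/s5.png',cv2.resize(a,None,fx=4,fy=4,interpolation=cv2.INTER_CUBIC))"
```

```text
time: 8.2
tool_pos: [643.0, 74.7, 68.4]
tcp_rot: [1.0, 0.013, 0.001, 0.0]
force: [0.3, -0.2, 1.1]
opening: 13.2
time: 9.03
tool_pos: [555.3, 72.4, 67.4]
tcp_rot: [1.0, 0.013, -0.0, 0.0]
force: [1.5, 0.3, 1.2]
opening: 13.1
t 9.0333 pos [555.3  72.4  67.4] yaw 1.5 f [1.5 0.3 1.2] open 13.1
tilt z [-0.e+00 -1.e-04 -1.e+00]
turn az 0.0
shift now-axes [-68.4   0.6   0.4] after turn [-68.4   0.6   0.4]
```

View pics/s5.png

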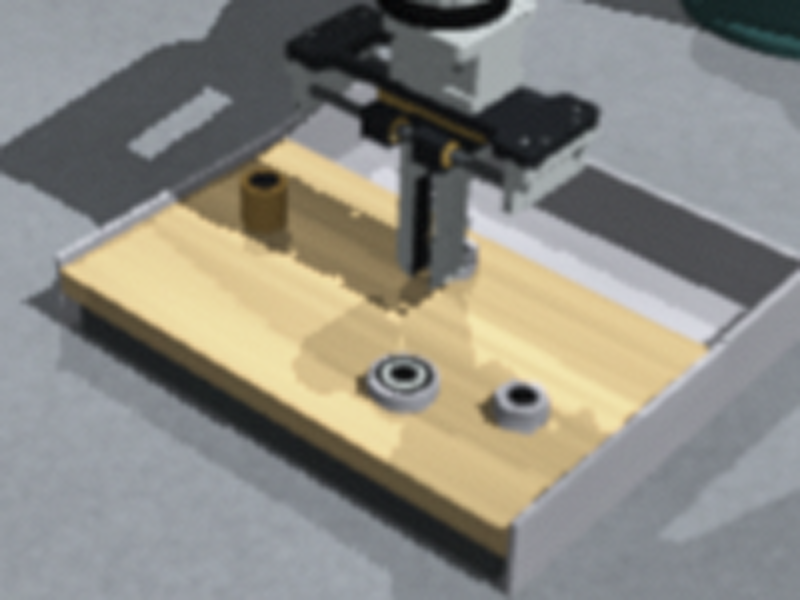

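Nut B (about 467,258) is in front of the fingers. Carrying on over the edge, then up.

```bash
python3 -m handwheel '[[0.14,[-8,0,0],[0,0,0]],[0.14,[-8,0,0],[0,0,0]],[0.14,[-8,0,0],[0,0,0]],[0.14,[-8,0,0],[0,0,0]],[0.14,[-8,0,0],[0,0,0]],[0.14,[-8,0,0],[0,0,0]],[0.14,[-8,0,0],[0,0,0]],[0.14,[-6,0,0],[0,0,0]],[0.14,[0,0,0],[0,0,0]],[0.14,[0,0,0],[0,0,0]]]'
python3 -m handwheel '[[0.14,[0,0,-20],[0,0,0]],[0.14,[0,0,-25],[0,0,0]],[0.14,[0,0,-5],[0,0,0]],[0.14,[0,0,0],[0,0,0]]]'
python3 -c "
from h import *
go(650,190,115)
a=r.grab_frame('scene')[150:300,220:420,::-1];cv2.imwrite('pics/s6.png',cv2.resize(a,None,fx=4,fy=4,interpolation=cv2.INTER_CUBIC))"
```

```text
time: 9.92
tool_pos: [493.9, 70.8, 67.5]
tcp_rot: [1.0, 0.013, 0.0, 0.0]
force: [-0.2, 0.4, -0.3]
opening: 13.2
time: 10.25
tool_pos: [496.2, 70.8, 119.8]
tcp_rot: [1.0, 0.013, 0.003, -0.0]
force: [0.9, 0.2, -0.2]
opening: 13.0
t 10.25 pos [496.2  70.8 119.8] yaw 1.5 f [ 0.9  0.2 -0.2] open 13.0
tilt z [ 5.6e-03  1.0e-04 -1.0e+00]
turn az 0.0
shift now-axes [ 156.8 -115.1    5.6] after turn [ 156.8 -115.1    5.6]
```

View pics/s6.png

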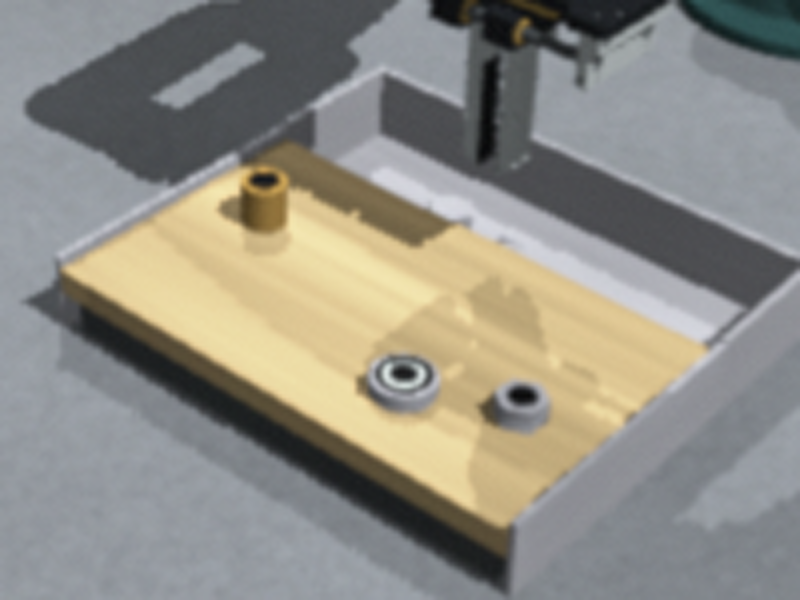

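```bash
python3 -m handwheel '[[0.14,[8,-6,0],[0,0,0]],[0.14,[20,-15,0],[0,0,0]],[0.14,[25,-18,0],[0,0,0]],[0.14,[25,-18,0],[0,0,0]],[0.14,[25,-18,0],[0,0,0]],[0.14,[25,-18,0],[0,0,0]],[0.14,[20,-15,0],[0,0,0]],[0.14,[9,-7,0],[0,0,0]],[0.14,[0,0,0],[0,0,0]],[0.14,[0,0,0],[0,0,0]]]'
python3 -c "
from h import *
go(650,190,67)
for n,b in(('top',(130,270,210,400)),('scene',(150,300,220,420))):
    a=r.grab_frame(n)[b[0]:b[1],b[2]:b[3],::-1];cv2.imwrite(f'pics/{n}7.png',cv2.resize(a,None,fx=4,fy=4,interpolation=cv2.INTER_CUBIC))"
```

```text
time: 11.13
tool_pos: [647.5, 190.2, 114.7]
tcp_rot: [1.0, 0.014, -0.002, 0.001]
force: [-0.4, 0.3, -0.2]
opening: 12.7
t 11.1333 pos [647.5 190.2 114.7] yaw 1.55 f [-0.4  0.3 -0.2] open 12.7
tilt z [-0.004  -0.0011 -1.    ]
turn az 0.05
shift now-axes [ 2.7  0.3 47.7] after turn [ 2.7  0.3 47.7]
```

View pics/scene7.png

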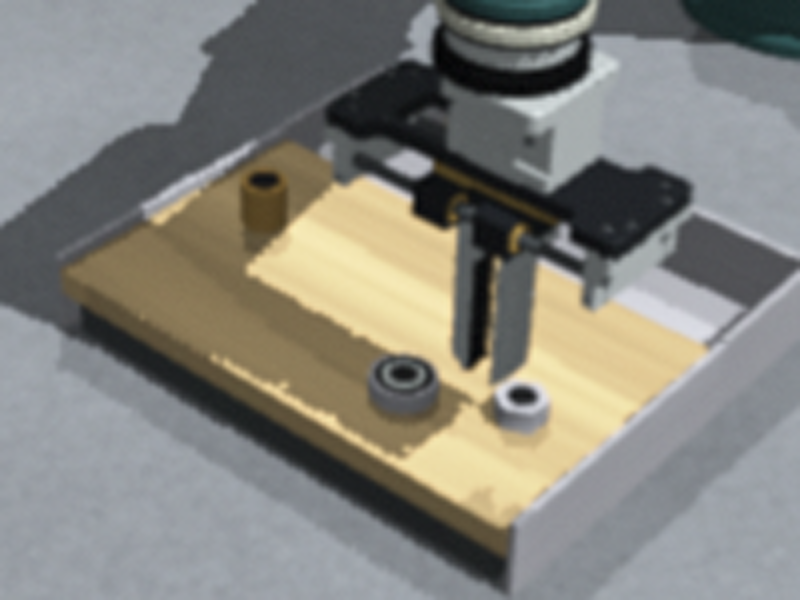

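View pics/top7.png

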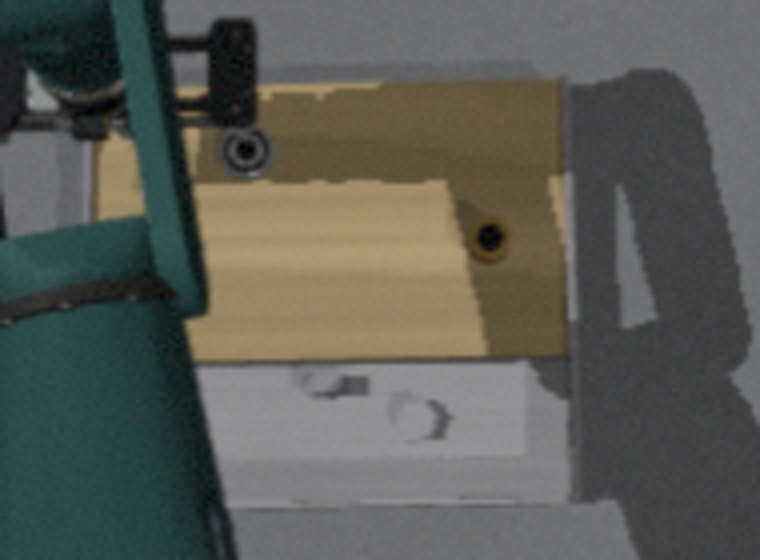

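Two nuts are in the bin, at (322,380) and (415,415). The bearing and bush haven't moved. Now the last nut.

```bash
python3 -m handwheel '[[0.14,[3,0,15],[0,0,0]],[0.14,[0,0,18],[0,0,0]],[0.14,[0,0,10],[0,0,0]],[0.14,[0,0,4],[0,0,0]],[0.14,[0,0,0],[0,0,0]],[0.14,[0,0,0],[0,0,0]],[0.14,[-4,0,0],[0,0,0]],[0.14,[-6,0,0],[0,0,0]],[0.14,[-8,0,0],[0,0,0]],[0.14,[-8,0,0],[0,0,0]]]'
python3 -m handwheel '[[0.14,[-8,0,0],[0,0,0]],[0.14,[-9,0,0],[0,0,0]],[0.14,[-9,0,0],[0,0,0]],[0.14,[-9,0,0],[0,0,0]],[0.14,[-9,0,0],[0,0,0]],[0.14,[-9,0,0],[0,0,0]],[0.14,[-9,0,0],[0,0,0]],[0.14,[-9,0,0],[0,0,0]],[0.14,[-8,0,0],[0,0,0]]]'
python3 -c "
from h import *
go(484,186,67)
a=r.grab_frame('scene')[150:300,220:420,::-1];cv2.imwrite('pics/s8.png',cv2.resize(a,None,fx=4,fy=4,interpolation=cv2.INTER_CUBIC))"
```

```text
time: 12.07
tool_pos: [625.0, 189.4, 71.4]
tcp_rot: [1.0, 0.013, 0.001, -0.0]
force: [0.7, 0.9, 0.7]
opening: 13.3
time: 12.82
tool_pos: [545.2, 187.2, 70.5]
tcp_rot: [1.0, 0.013, 0.0, 0.0]
force: [1.3, -0.3, 1.6]
opening: 13.3
t 12.8167 pos [545.2 187.2  70.5] yaw 1.51 f [ 1.3 -0.3  1.6] open 13.3
tilt z [ 0.e+00 -1.e-04 -1.e+00]
turn az 0.01
shift now-axes [-61.2  -0.4   3.5] after turn [-61.2  -0.4   3.5]
```

View pics/s8.png

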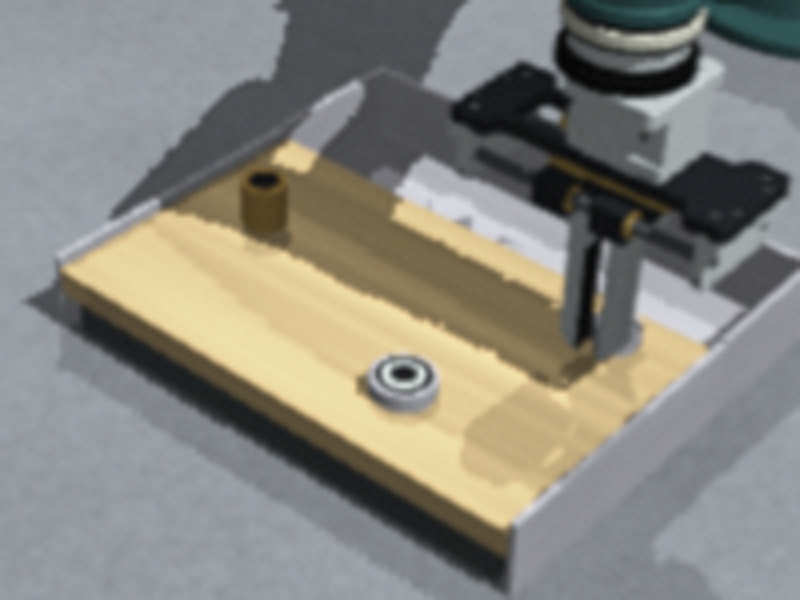

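The nut is ahead of the fingers (about 632,335). The tips are 8 mm above the deck, so I'll go down 3 mm while finishing the push.

```bash
python3 -m handwheel '[[0.14,[-8,0,1],[0,0,0]],[0.14,[-8,0,1],[0,0,0]],[0.14,[-8,0,1],[0,0,0]],[0.14,[-8,0,0],[0,0,0]],[0.14,[-8,0,0],[0,0,0]],[0.14,[-8,0,0],[0,0,0]],[0.14,[-8,0,0],[0,0,0]],[0.14,[-5,0,0],[0,0,0]],[0.14,[0,0,0],[0,0,0]],[0.14,[0,0,0],[0,0,0]]]'
python3 -m handwheel '[[0.14,[0,0,-20],[0,0,0]],[0.14,[0,0,-30],[0,0,0]],[0.14,[0,0,-35],[0,0,0]],[0.14,[0,0,-35],[0,0,0]],[0.14,[-20,30,-20],[0,0,0]],[0.14,[-20,35,0],[0,0,0]],[0.14,[-20,35,0],[0,0,0]],[0.14,[-20,35,0],[0,0,0]],[0.14,[0,30,0],[0,0,0]],[0.14,[0,30,0],[0,0,0]]]'
python3 -c "
from h import *
go(300,-200,220)
for n,b in(('top',(130,270,210,400)),('scene',(150,300,220,420))):
    a=r.grab_frame(n)[b[0]:b[1],b[2]:b[3],::-1];cv2.imwrite(f'pics/{n}9.png',cv2.resize(a,None,fx=4,fy=4,interpolation=cv2.INTER_CUBIC))"
```

```text
time: 13.7
tool_pos: [484.9, 185.6, 67.4]
tcp_rot: [1.0, 0.013, -0.0, 0.0]
force: [-0.0, -0.0, -0.6]
opening: 13.3
time: 14.53
tool_pos: [409.7, -12.9, 208.1]
tcp_rot: [1.0, 0.013, 0.001, 0.0]
force: [0.1, -0.2, -0.3]
opening: 13.1
t 14.5333 pos [409.7 -12.9 208.1] yaw 1.5 f [ 0.1 -0.2 -0.3] open 13.1
tilt z [ 2.e-03 -5.e-04 -1.e+00]
turn az 0.0
shift now-axes [-114.6  184.2  -12. ] after turn [-114.6  184.2  -12. ]
```

View pics/scene9.png

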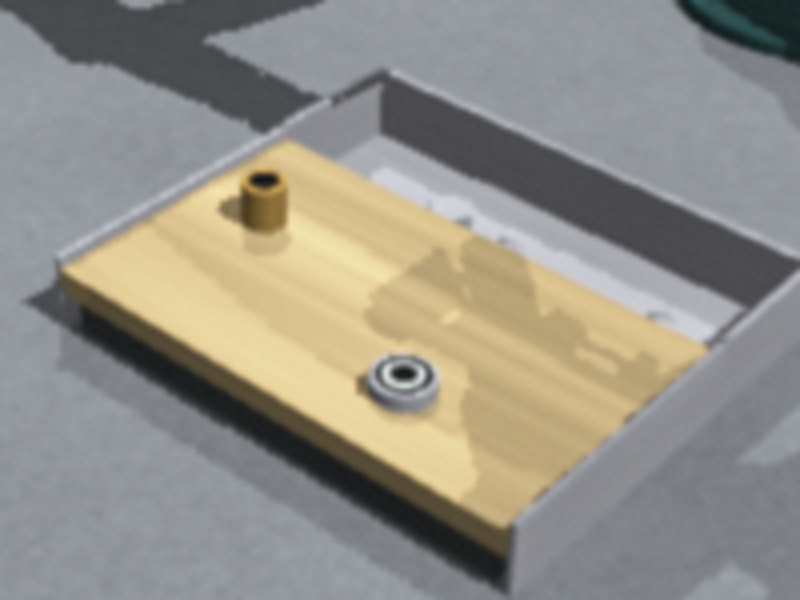

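View pics/top9.png

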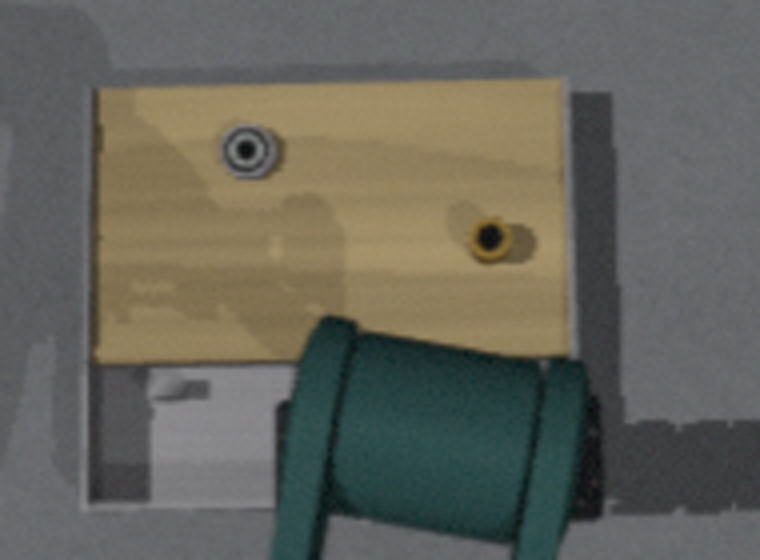

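The third nut is in the bin at about (168,385). Moving the arm aside for one last full check.

```bash
python3 -m handwheel '[[0.14,[0,30,0],[0,0,0]],[0.14,[0,35,0],[0,0,0]],[0.14,[0,35,0],[0,0,0]],[0.14,[0,35,0],[0,0,0]],[0.14,[0,35,0],[0,0,0]],[0.14,[0,30,0],[0,0,0]],[0.14,[0,20,0],[0,0,0]],[0.14,[0,0,0],[0,0,0]],[0.14,[0,0,0],[0,0,0]],[0.14,[0,0,0],[0,0,0]]]'
python3 -c "
from h import *
go(300,-200,220)
a=r.grab_frame('top')[:,:,::-1];cv2.imwrite('pics/top10.png',a)
cv2.imwrite('pics/top10z.png',cv2.resize(a[130:270,210:400],None,fx=4,fy=4,interpolation=cv2.INTER_CUBIC))"
```

```text
time: 15.47
tool_pos: [416.5, -230.2, 207.3]
tcp_rot: [1.0, 0.014, -0.0, -0.001]
force: [0.0, -0.3, 0.4]
opening: 13.6
t 15.4667 pos [ 416.5 -230.2  207.3] yaw 1.55 f [ 0.  -0.3  0.4] open 13.6
tilt z [-2.0e-04  1.1e-03 -1.0e+00]
turn az 0.05
shift now-axes [-115.6  -33.4  -12.6] after turn [-115.6  -33.3  -12.6]
```

View pics/top10.png

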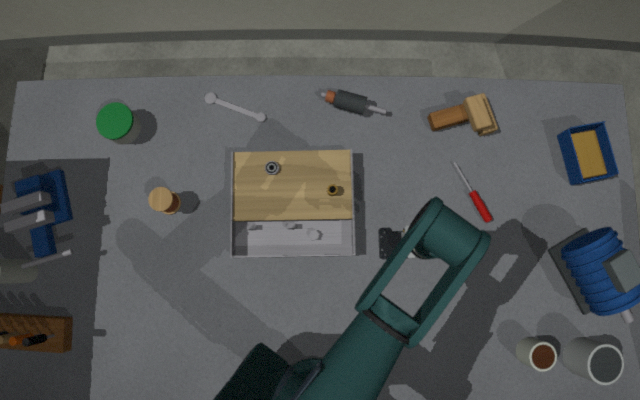

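View pics/top10z.png

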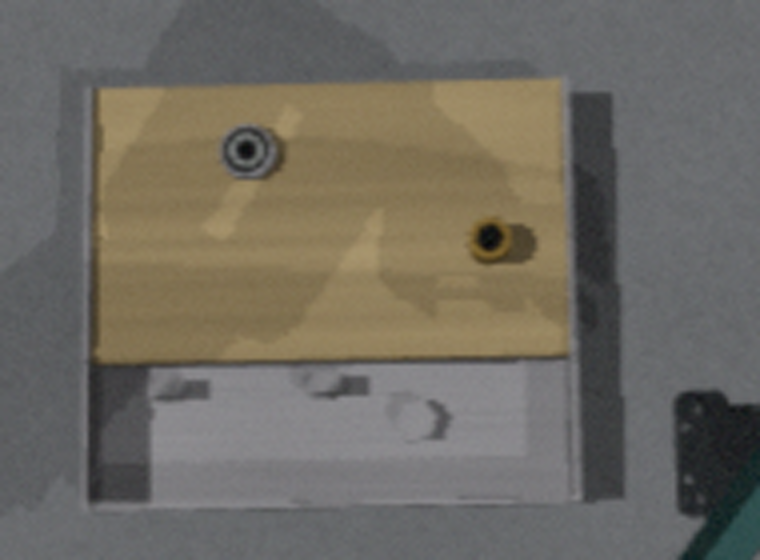

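All three nuts are in the bin, at (168,385), (322,380) and (415,415) in the crop. The bearing (247,150) and bush (490,237) haven't moved, nor have the spool and screwdriver. The arm is clear, so I'm handing in.

```bash
python3 -c "
from rig import r
print(r.close_job())"
```

```text
the job is handed in; nothing more can be done
None
```

All three nuts are in the catch bin, and I handed the job in at about 15.5 s of the 59 s allowed. I swept each one over the deck edge with nearly closed fingertips, 5–8 mm above the deck, and picked none of them up.

The last top picture shows the three nuts in the bin; two of them lie right up against the board side. The bearing and the bush are at the same pixel positions as at the start, and by eye the spool and screwdriver look unmoved. The arm was clear of everything when I handed in.

The wrist force read under 2 N every time I checked it. The networks confused some things in the first pictures: bearing, bush and nuts were mixed up, and some were missed. I took the positions from the pictures by eye instead; the two cameras agreed to about 3 mm. No final check failed.

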